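# Park the rolling pin in the groove of the pastry board

## Task

The big round cutter was left standing over the rolling-pin groove of the pastry board. With your fingertips, push it straight back until it stands against the rail at the back of the board; then push on the top of the rolling pin so that it rolls (not slides) across the board until it drops into the groove and lies still in it along its whole length. Touch the pin on its upper half only, do not grasp or lift anything, keep the cutter standing and the pin on the board, and leave everything else where it is.

Things in the scene. Friction and masses are not known exactly. Their poses are not given: they have to be found in the camera images.
- pastry_board: fixed wooden pastry board, top face 22 mm above its underside. Origin: on the underside, below the middle of the groove; x points to the back rail, y along the groove, z up. The board reaches from x = -205 to 130 mm and y = -190 to 190 mm. Flat working area: x = -205 to -18 mm; flat strip behind the groove: x = 18 to 115 mm; rail: x = 115 to 130 mm, 20 mm higher than the top face
- rolling_pin: loose wooden rolling pin, 0.4 kg: barrel 50 mm in diameter, 240 mm long, a handle 25 mm thick, 58 mm long at each end. Origin on its axis at mid length, 25 mm above the surface under it; y along the pin; x and z turn as it rolls (z up at the start). Starts before the groove, within 0.1 rad of parallel. Its top moves twice as fast as the pin; let go at 0.2 m/s it rolls on about 40 mm
- round_cutter: loose plain steel pastry cutter, an open ring, 72 mm in outer diameter (75 mm at the rim), wall 2 mm, 32 mm high, 60 g, standing on the board's top face over the groove. Origin: centre of its lower edge, z up. When it stands against the rail its origin is about 79 mm behind the groove's middle
- cutter_medium: a smaller steel ring cutter, 50 mm in diameter, 32 mm high, standing loose on the strip behind the groove near one end of the rail; origin at the centre of its lower edge. Leave it alone
- cutter_small: the smallest steel ring cutter, 38 mm in diameter, 32 mm high, near the other end of the rail; origin at the centre of its lower edge. Leave it alone
- lemon: loose lemon, 83 x 58 x 58 mm, on the worktop right of the board; leave it alone
- jam_jar: loose jam jar with a yellow lid, 66 mm in diameter, 100 mm high, on the worktop left of the board; origin at the centre of its foot; leave it alone
- salt_shaker: loose glass salt shaker, 44 mm in diameter, 90 mm high, left of the board; origin at the centre of its foot; leave it alone
- groove_middle (a point): middle of the groove at the level of the board's top face; axes as the board's. The groove, a dark brown band, runs across the whole board: 36 mm wide at the top, 9 mm deep, sides sloping 40 degrees. A seated pin lies 7.5 mm lower than on the flat, its axis 17.5 mm above this point. A pin that arrives askew may hang with one end in the groove until the other end is pushed in
Not all that is in view belongs to the job. Leave any turquoise look-alike of the round_cutter alone.

How it is judged (in metres and radians):
On the way, in this order (a step that is already met when the one before it is completed fails the run):
1. the round cutter has been pushed back, standing, to the rail (x of round_cutter in the frame of pastry_board above 0.071 m and angle between round_cutter's own z axis and vertical below 0.1 rad), for 0.1 s.
2. the pin has rolled over by about half a turn (not slid) (angle between rolling_pin's own z axis and vertical above 2.4 rad), for 0.02 s.
3. the pin has dropped into the groove (z of rolling_pin in the frame of pastry_board below 0.042 m and x of rolling_pin in the frame of pastry_board above -0.005 m), for 0.2 s.
At the end, for the whole second after the job is handed in: the pin lies still in the groove along its whole length (axis within 5 mm of the groove's middle, parallel within 0.03 rad, sunk by 5 mm or more, mid length within 60 mm of the board's middle); the round cutter stands upright on the board within 8 mm of the rail (all of step 1 and all of step 3 and x of rolling_pin in the frame of pastry_board below 0.005 m and y of rolling_pin in the frame of pastry_board between -0.06 and 0.06 m and angle between the y axis of rolling_pin and the y axis of pastry_board, either way round below 0.03 rad and linear speed of each of rolling_pin, round_cutter below 0.02 m/s and z of round_cutter in the frame of pastry_board below 0.026 m); the robot touches nothing.
It fails at once if the rolling pin is lifted, or the fingers take it or push it below its upper half (height (world z) of rolling_pin above 0.062 m or (contact force between the fingers and rolling_pin above 1 N and height (world z) of the grasp point below 0.058 m)).
It fails at once if the rolling pin rolls off the board (height (world z) of rolling_pin below 0.034 m).
It fails at once if the round cutter is lifted or knocked over (height (world z) of round_cutter above 0.037 m or angle between round_cutter's own z axis and vertical above 0.5 rad).
It fails at once if another cutter is disturbed (distance of any of cutter_medium, cutter_small from where it was at the start of the episode above 0.02 m).
It fails at once if something else on the worktop is disturbed (distance of any of lemon, jam_jar, salt_shaker from where it was at the start of the episode above 0.03 m).
It also fails if it takes over 64 s, if anything falls off the work surface, if the arm or the gripper's body presses on something with over 40 N, if the wrist force passes 120 N, or if a joint passes its speed limit or range.

## Robot

A 6-joint arm with a two-finger parallel gripper is mounted at the origin on a cart in front of the work surface, level with it; the furniture and walls round the work are solid. World frame = base frame: x ahead of the robot, y to its left, z up, the work surface at z = 0. Lengths are in mm, angles in rad, forces in N, time in s.
With the tool pointing down it reaches from about 275 to 1000 mm from the base axis. Payload 8.4 kg.
Tool frame: the origin (TCP) lies at the centre of the arm's flange, where the gripper is bolted on; the fingertips stand 173 mm ahead of it and the grasp point (between the pads) lies 155 mm ahead of it; z points along the fingers, y is the direction in which the jaws open and shut (so a half turn about z gives the same grasp; the last joint's range is limited). The gripper opens to 85 mm and grips with 20 to 120 N. Pads are 22 mm wide; open, the fingers measure 114 mm over their backs; the gripper's body (76 mm by 85 mm) begins 54 mm behind the grasp point. The pads swing forward as they close: fully open they stand 13 mm farther back than shut.
Start: joints at [-1.155, 0.353, 1.633, -0, 1.155, -0.002], TCP at [253.594, -571.244, 404.681] pointing down, gripper open.
Joint ranges: [-2.63, 2.63], [-0.92, 2.1], [0.06, 2.66], [-1.3, 4.44], [0, 2.69], [-3.02, 3.02]. Speed limits (rad/s): [2.22, 2.22, 2.79, 3.14, 3.14, 3.14].

## Interface

Orientations are given as [roll, pitch, yaw] about the fixed x, y, z axes, in that order (R = Rz(yaw) Ry(pitch) Rx(roll)).
In Python, from rig import sense, grab_frame, camera_model, sign_off gives the robot as it stands. The module is installed in compiled form; this text tells all that it offers.
- The arm moves only by the tool step_arm, never from a script. Its argument "commands" is a list of rows, each a list of 3 entries, a list of its own where there are three numbers: the shift along the tool's x, y, z in mm, then the turn about the tool's z in rad, then the opening, from 0 (shut) to 1 (fully open). A call has 1 to 20 rows; each row shifts and turns the pose as measured when the row begins, along the tool's axes as they then stand; what a row does not reach is not made up. A row lasts 1/8 s, in which the tool goes at most 62.5 mm and 10.7 degrees, less where a joint would pass 70% of its speed; a pose out of reach is approached as far as the arm can. A call with a gripper value outside its range is refused whole. The fingers move at their own pace and stop on an object; "force" is the grip in N (left out, the last holds). Time passes only in rows, so rows that do not move let the fingers close. It gives the time, the measured TCP pose, the force and the opening at its end, in the units of the state.
- sense(): the state, without advancing time (a new reading comes with each control period).
- grab_frame(name): name is "side" or "top" or "wrist"; returns the picture (480x640x3 uint8, blue, green, red); there is no depth.
- camera_model(name): a dict with "fx", "fy", "cx", "cy" (pixels), "R" (3x3) and "t" (3): a world point X has camera coordinates R X + t. Camera axes: x right, y down, z forward; pixel columns grow to the right and rows downward; lengths in mm; the calibration is good to about 2 mm. A picture is of the moment at which its call begins: read the wrist's pose just before it. camera_model takes no time and is no camera call; for the wrist camera it gives the pose at the moment of the call.
- sign_off(): hands the job in, once; it reports no verdict.
The state is a dict: "clock": time; "qpos": joint angles; "qvel": joint speeds; "joint_efforts": joint torques, N m; "eef_pos": TCP position; "tcp_rot": TCP orientation; "contact_force": force on the tool from outside, world axes, zero at the start; "wrist_torque": the same for the moment, N m; "opening": opening from 0.0 (shut) to 1.0 (fully open).
Only numpy, scipy, OpenCV 4.12 (cv2) and the standard library are available. Lean on these libraries where they do the work, as an engineer would, in place of code of your own. Each camera call takes 0.05 s, during which the arm holds its last target. There are 200 camera calls.

## Working session

There is one attempt and no reset: what is moved stays moved. The work goes in short steps, Python scripts to look and compute and a tool call to move; the robot and the scene stay as the last step left them, time stands still between calls to the robot, and variables do not carry over. Pictures are saved under pics/ and viewed, about 8 in all and at most 12, crops included, and the job is handed in when it is done.

Besides the shell and the picture viewer there is one more tool, called as a command line: name --argument value ..., lists and objects as JSON in quotes. step_arm: Moves the arm, as the interface text tells. Its arguments: {"type":"object","properties":{"commands":{"type":"array","items":{"type":"array"}},"force":{"type":"number"}},"required":["commands"]}

```bash
mkdir -p pics
cat > h.py <<'E'
import numpy as np, cv2
from rig import sense, grab_frame, camera_model, sign_off
def ray(m,u,v):
    d=np.array([(u-m['cx'])/m['fx'],(v-m['cy'])/m['fy'],1.]); R=np.array(m['R']); t=np.array(m['t'])
    return -R.T@t, R.T@d
def onz(m,u,v,z):
    o,d=ray(m,u,v); return o+d*(z-o[2])/d[2]
def proj(m,X):
    c=np.array(m['R'])@np.array(X,float)+np.array(m['t']); return np.array([m['fx']*c[0]/c[2]+m['cx'],m['fy']*c[1]/c[2]+m['cy']])
E
python3 - <<'E'
from h import *
print(sense())
for n in('top','side'):
    f=grab_frame(n); cv2.imwrite(f'pics/{n}0.png',f); m=camera_model(n); print(n,{k:np.round(m[k],3).tolist() for k in m}, 'pos',-np.array(m['R']).T@np.array(m['t']))
E
```

```text
{'clock': 0.0, 'qpos': array([-1.15540523e+00,  3.53666354e-01,  1.63412941e+00,  1.34744896e-05,
        1.15520656e+00, -2.40592747e-03]), 'qvel': array([-0.00079875, -0.00120717, -0.00030122, -0.00083439, -0.00061728,
        0.0003118 ]), 'joint_efforts': array([-3.24545195e-03, -6.05259275e+01, -3.42070377e+01, -2.36107871e-04,
        9.23698826e-03, -3.94737299e-06]), 'eef_pos': array([ 253.49723428, -571.02871107,  403.95216251]), 'tcp_rot': array([-3.14018302e+00, -1.57113590e-05,  4.17791563e-01]), 'contact_force': array([ 0.15179867, -0.7975117 , -0.35104873]), 'wrist_torque': array([-0.00220059,  0.03426578,  0.02740354]), 'opening': 0.9999505467156505}
top {'fx': 448.529, 'fy': 448.529, 'cx': 325.824, 'cy': 240.51, 'R': [[0.029, -1.0, 0.011], [-0.995, -0.03, -0.094], [0.095, -0.008, -0.995]], 't': [9.337, 509.354, 1230.566]} pos [ 390.05567809   34.8254648  1272.97513438]
side {'fx': 532.184, 'fy': 532.184, 'cx': 326.421, 'cy': 233.921, 'R': [[0.998, 0.06, 0.008], [0.038, -0.509, -0.86], [-0.047, 0.859, -0.51]], 't': [-524.85, 45.53, 1183.631]} pos [ 577.91809305 -962.08683771  647.24156845]
```

View pics/top0.png

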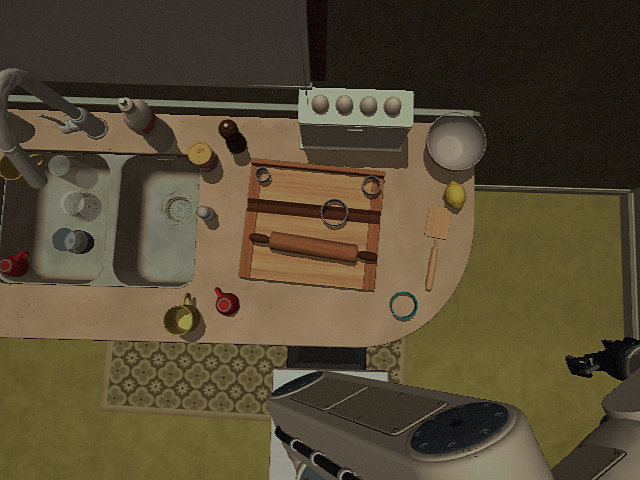

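View pics/side0.png

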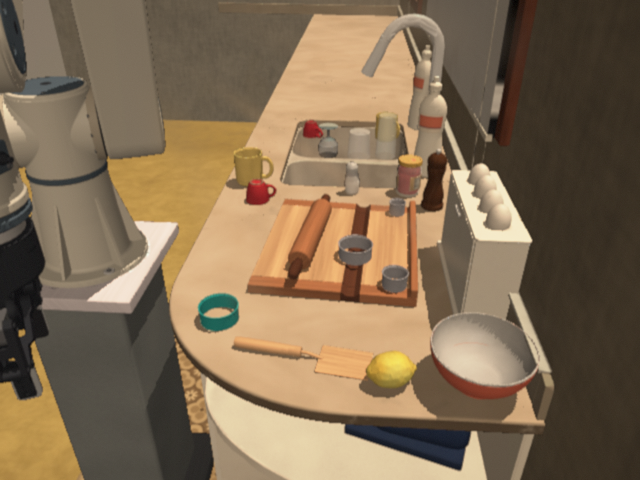

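Top view: the board spans (240–385, 158–292) and its groove is the dark band at row ~210. There are four ring candidates:
- grey steel at (334,213), over the groove and the largest
- grey at (372,186), medium
- grey at (263,174), small
- turquoise at (404,306), the look-alike

The ring at (334,213) fits the description. I'll check it in an enlarged crop.

Run:
```python
from h import *
f=cv2.imread('pics/top0.png'); c=cv2.resize(f[150:298,232:392],None,fx=4,fy=4,interpolation=cv2.INTER_CUBIC); cv2.imwrite('pics/crop0.png',c)
s=cv2.imread('pics/side0.png'); c=cv2.resize(s[190:306,245:435],None,fx=4,fy=4,interpolation=cv2.INTER_CUBIC); cv2.imwrite('pics/crop1.png',c)
hsv=cv2.cvtColor(f,cv2.COLOR_BGR2HSV)
for p in [(200,334),(212,300),(247,310),(247,260),(225,300),(275,300),(186,381),(162,300),(199,334)]: print(p,hsv[p])
```

```text
(200, 334) [ 0  0 20]
(212, 300) [ 13 182  70]
(247, 310) [ 12 169 122]
(247, 260) [ 18 125 157]
(225, 300) [ 17 122 151]
(275, 300) [ 15 139 145]
(186, 381) [ 10 124 130]
(162, 300) [ 19  90 128]
(199, 334) [20 15 50]
```

View pics/crop0.png

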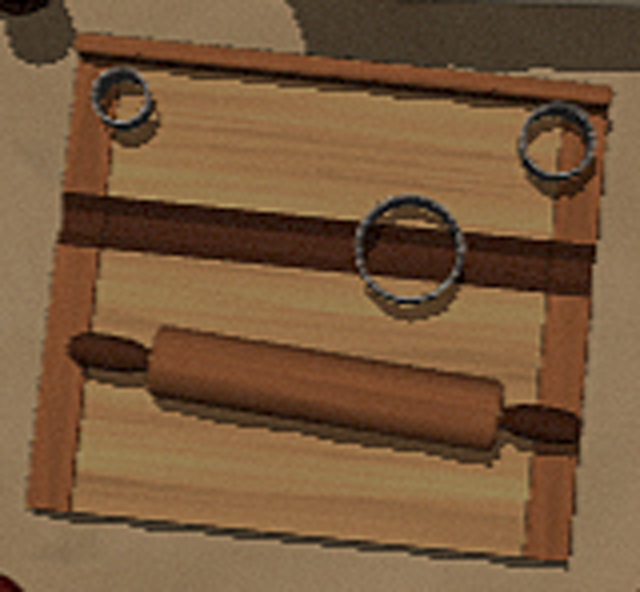

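View pics/crop1.png

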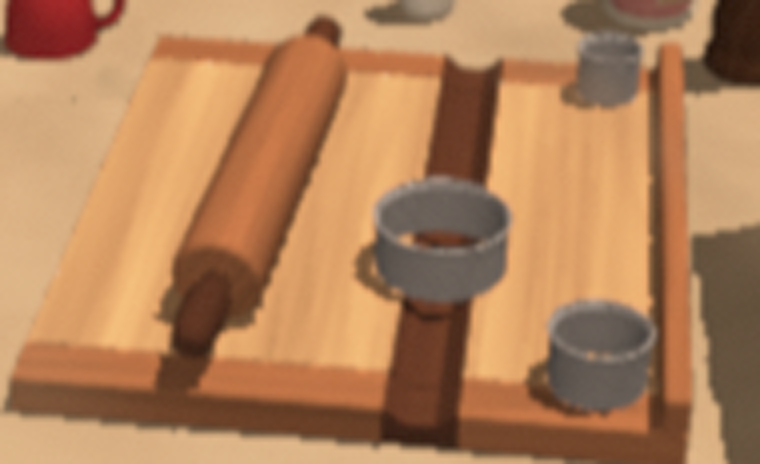

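Confirmed: the large steel ring, crop (410,249), stands over the groove. The pin lies before the groove, slightly askew. The medium ring is near the right end of the rail and the small one near the left end.

Run:
```python
from h import *
T=camera_model('top');S=camera_model('side')
pt=lambda x,y:((x+.5)/4-.5+232,(y+.5)/4-.5+150)
ps=lambda x,y:((x+.5)/4-.5+245,(y+.5)/4-.5+190)
def tri(a,b):
    o1,d1=ray(T,*a);o2,d2=ray(S,*b);s=np.linalg.lstsq(np.c_[d1,-d2],o2-o1,rcond=None)[0]
    p,q=o1+s[0]*d1,o2+s[1]*d2;return (p+q)/2,np.linalg.norm(p-q)
for n,a,b in [('cutter rim',(410,249),(442,217)),('med',(557,142),(601,338)),('small',(122,97),(609,52)),('pin left handle',(69,350),(325,20)),('pin right handle',(580,424),(195,350)),('corner FL',(31,510),(160,38)),('corner FR',(568,560),(18,380)),('groove R mid',(593,270),(420,412)),('groove L mid',(62,218),(472,66))]:
    print(n,*[np.round(v,1) for v in tri(pt(*a),ps(*b))])
P={}
for n,a,z in [('gL1',(65,194),22),('gL2',(59,243),22),('gR1',(596,245),22),('gR2',(590,295),22),('cut',(410,249),54),('med',(557,142),54),('sml',(122,97),54),('hL',(69,350),47),('hR',(580,424),47),('b1',(155,326),47),('b2',(150,395),47),('b3',(503,381),47),('b4',(497,447),47),('FL',(31,510),22),('FR',(568,560),22),('RL',(78,38),42),('RR',(610,88),42)]:
    P[n]=onz(T,*pt(*a),z); print(n,np.round(P[n],1))
L=(P['gL1']+P['gL2'])/2;R=(P['gR1']+P['gR2'])/2
g=(L+R)/2; y=(L-R)/np.linalg.norm(L-R); yaw=np.arctan2(-y[0],y[1]); x=np.array([y[1],-y[0],0])
print('groove mid',g,'yaw',yaw,'len',np.linalg.norm(L-R))
for k,p in P.items(): print(k,'board',np.round([(p-g)@x,(p-g)@y],1))
a=(P['hL']-P['hR']);print('pin yaw',np.arctan2(-a[0],a[1]), 'rel',np.arctan2(-a[0],a[1])-yaw)
for q in P: pass
print('edge yaws',[np.arctan2(-v[0],v[1]) for v in (P['FL']-P['FR'],P['RL']-P['RR'])])
```

```text
cutter rim [586.2   4.3  51.4] 0.3
med [665.6 -95.9  46.9] 0.8
small [686.3 206.9  49.8] 0.7
pin left handle [509.6 235.4  50.6] 0.7
pin right handle [ 468.6 -116.1   44.1] 1.8
corner FL [400.6 261.7  20.4] 1.7
corner FR [ 377.1 -112.3   18.4] 2.0
groove R mid [ 579.4 -126.2   19.9] 1.7
groove L mid [605.1 250.4  14.3] 3.0
gL1 [622.4 247.9  22. ]
gL2 [587.4 250.6  22. ]
gR1 [ 597.8 -127.6   22. ]
gR2 [ 562.1 -124.    22. ]
cut [585.7   4.3  54. ]
med [663.6 -95.2  54. ]
sml [685.6 206.3  54. ]
hL [509.6 236.   47. ]
hR [ 469.3 -115.6   47. ]
b1 [527.9 177.8  47. ]
b2 [480.3 179.3  47. ]
b3 [497.3 -62.2  47. ]
b4 [451.9 -59.1  47. ]
FL [399.7 261.3  22. ]
FR [ 376.2 -112.1   22. ]
RL [729.6 240.5  42. ]
RR [ 705.9 -132.9   42. ]
groove mid [592.40266252  61.71101996  22.        ] yaw -0.06654348242014409 len 375.910162479364
gL1 board [ 17.6 187.8]
gL2 board [-17.6 188.1]
gR1 board [  17.9 -188.6]
gR2 board [ -17.9 -187.4]
cut board [ -2.9 -57.7]
med board [  81.5 -151.8]
sml board [ 83.4 150.5]
hL board [-94.3 168.4]
hR board [-111.  -185.1]
b1 board [-72.1 111.6]
b2 board [-119.7  109.8]
b3 board [ -86.7 -129.9]
b4 board [-132.2 -129.9]
FL board [-205.5  186.3]
FR board [-204.2 -187.8]
RL board [125.  187.5]
RR board [ 126.2 -186.6]
pin yaw -0.11396296372485298 rel -0.047419481304708896
edge yaws [np.float64(-0.06302285347856236), np.float64(-0.06331774704531627)]
```

step_arm --commands '[[[0,0,0],0.16,0.5],[[0,0,0],0.16,0.5],[[0,0,0],0.16,0.5],[[0,0,0],0,0.5],[[22,-54,0],0,0.5],[[22,-54,0],0,0.5],[[22,-54,0],0,0.5],[[22,-54,0],0,0.5],[[22,-54,0],0,0.5],[[22,-54,0],0,0.5],[[22,-54,0],0,0.5],[[22,-54,0],0,0.5],[[22,-54,0],0,0.5],[[22,-54,0],0,0.5],[[0,0,0],0,0.5]]'

```text
clock: 1.98
eef_pos: [510.1, -28.0, 403.5]
tcp_rot: [-3.138, -0.002, -0.029]
contact_force: [-0.7, -0.7, -0.3]
opening: 0.499
```

step_arm --commands '[[[0,0,0],0.037,0.5],[[0,0,0],0,0.5],[[24,-37,30],0,0.5],[[0,0,30],0,0.5],[[0,0,30],0,0.5],[[0,0,0],0,0.5]]'

```text
clock: 2.72
eef_pos: [536.1, 2.4, 312.2]
tcp_rot: [-3.14, -0.003, -0.07]
contact_force: [0.4, -0.3, -0.9]
opening: 0.5
```

```bash
cat >> h.py <<'E'
G=np.array([592.4,61.7,22.]); YAW=-.066
def board(p):
    p=np.array(p)-G; c,s=np.cos(YAW),np.sin(YAW); return np.round([c*p[0]+s*p[1],-s*p[0]+c*p[1],p[2]],1)
E
python3 - <<'E'
from h import *
s=sense(); print(board(s['eef_pos']),s['eef_pos'],s['tcp_rot'])
f=grab_frame('wrist'); cv2.imwrite('pics/w0.png',f)
m=camera_model('wrist'); 
for n,bx,by,z in [('cut',-2.9,-57.7,54),('pin',-105,-58,72)]:
    X=G+np.array([np.cos(YAW)*bx-np.sin(YAW)*by,np.sin(YAW)*bx+np.cos(YAW)*by,0]);X[2]=z; print(n,proj(m,X))
E
```

```text
[-52.2 -62.9 290.2] [536.12980445   2.35041271 312.21725664] [-3.13954996e+00 -2.67423221e-03 -7.00554902e-02]
cut [314.00980512 176.86205902]
pin [315.17322735 323.67384543]
```

View pics/w0.png

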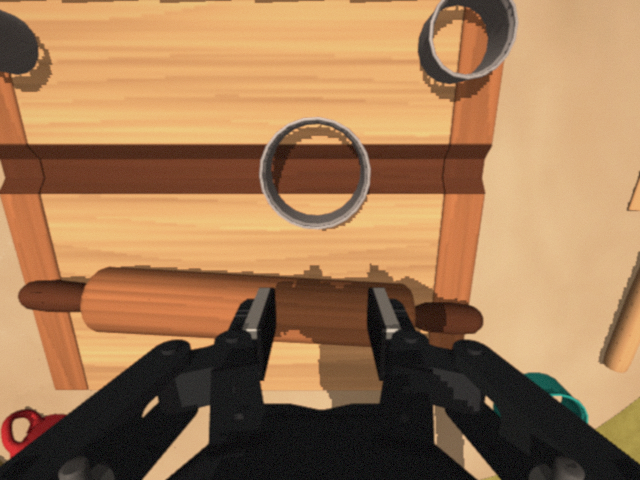

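Wrist view: the ring's rim is centred at (316,174), against a prediction of (314,177). The groove lies level in the image, so the tool is aligned. I'll lower in front of the ring.

step_arm --commands '[[[0,-5,0],0,0.5],[[0,0,30],0,0.5],[[0,0,30],0,0.5],[[0,0,30],0,0.5],[[0,0,20],0,0.5],[[0,0,0],0,0.5]]'

```text
clock: 3.52
eef_pos: [542.6, 6.7, 210.1]
tcp_rot: [-3.138, -0.02, -0.073]
contact_force: [0.2, 0.2, -0.6]
opening: 0.499
```

Run:
```python
from h import *
s=sense(); print(board(s['eef_pos']),s['eef_pos'],s['tcp_rot'],s['contact_force'])
f=grab_frame('side'); cv2.imwrite('pics/s1.png',cv2.resize(f[150:310,235:445],None,fx=3,fy=3))
```

```text
[-46.1 -58.2 188.1] [542.58515382   6.65868198 210.13119311] [-3.13807123 -0.02031673 -0.07266993] [ 0.21063939  0.24916233 -0.64918436]
```

View pics/s1.png

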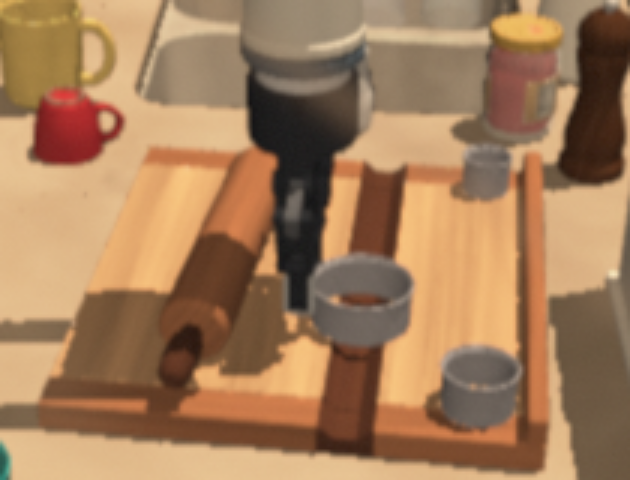

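Side view: the fingers are just in front of the ring at (300,290) in the crop, clear of the pin. I'll go a little lower and start pushing.

step_arm --commands '[[[-2,0,10],0,0.5],[[0,0,0],0,0.5],[[6,0,0],0,0.5],[[7,0,0],0,0.5],[[7,0,0],0,0.5],[[7,0,0],0,0.5],[[0,0,0],0,0.5]]'

```text
clock: 4.45
eef_pos: [572.0, 4.7, 204.7]
tcp_rot: [-3.137, -0.028, -0.073]
contact_force: [-0.5, -0.2, 0.2]
opening: 0.498
```

step_arm --commands '[[[8,0,2],0,0.5],[[8,0,0],0,0.5],[[8,0,0],0,0.5],[[8,0,0],0,0.5],[[0,0,0],0,0.5]]'

```text
clock: 5.08
eef_pos: [606.3, 2.2, 203.3]
tcp_rot: [-3.138, -0.028, -0.073]
contact_force: [-0.6, 0.6, 0.1]
opening: 0.498
```

```bash
cat >> h.py <<'E'
def rings(f):
    "steel rings in the top view: centre of the rim on z=54, board frame"
    m=camera_model('top'); h=cv2.cvtColor(f,cv2.COLOR_BGR2HSV)
    return h
E
python3 - <<'E'
from h import *
s=sense(); print(board(s['eef_pos']),s['eef_pos'],s['tcp_rot'],s['contact_force'])
f=grab_frame('wrist'); cv2.imwrite('pics/w1.png',f)
E
```

```text
[ 17.8 -58.5 181.3] [606.29456064   2.18948453 203.28888737] [-3.13752747 -0.0277606  -0.07274822] [-0.63066176  0.64020538  0.09477781]
```

View pics/w1.png

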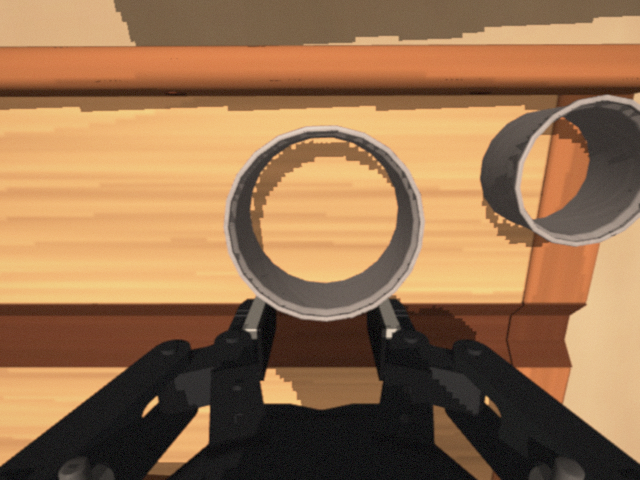

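The ring stands upright in front of the fingers, rim centre (325,222). The rail's front edge is at row ~95, so there is still some way to go.

Run:
```python
from h import *
m=camera_model('wrist'); print(board(onz(m,325,222,54)),board(onz(m,325,95,42)),board(onz(m,565,170,54)))
```

```text
[ 65.2 -59.5  32. ] [110.4 -59.7  20. ] [  83.7 -144.6   32. ]
```

step_arm --commands '[[[5,0,0],0,0.5],[[5,0,0],0,0.5],[[3,0,0],0,0.5],[[0,0,0],0,0.5]]'

```text
clock: 5.62
eef_pos: [619.2, 1.2, 203.4]
tcp_rot: [-3.138, -0.026, -0.073]
contact_force: [-0.4, 0.4, -0.4]
opening: 0.501
```

step_arm --commands '[[[2,0,0],0,0.5],[[0,0,0],0,0.5]]'

```text
clock: 5.88
eef_pos: [620.0, 1.2, 203.2]
tcp_rot: [-3.138, -0.023, -0.073]
contact_force: [-1.1, 0.9, 0.9]
opening: 0.502
```

step_arm --commands '[[[3,0,0],0,0.5],[[0,0,0],0,0.5]]'

```text
clock: 6.12
eef_pos: [621.1, 1.1, 202.9]
tcp_rot: [-3.138, -0.016, -0.073]
contact_force: [-1.4, 0.2, -0.3]
opening: 0.495
```

Run:
```python
from h import *
s=sense(); print(board(s['eef_pos']),s['contact_force'])
f=grab_frame('wrist'); cv2.imwrite('pics/w2.png',f)
# rim: bright grey, low saturation
h=cv2.cvtColor(f,cv2.COLOR_BGR2HSV); k=((h[...,1]<60)&(h[...,2]>60)).astype('u1')
k[300:]=0;k[:,470:]=0
c=max(cv2.findContours(k,cv2.RETR_EXTERNAL,cv2.CHAIN_APPROX_NONE)[0],key=cv2.contourArea)
e=cv2.fitEllipse(cv2.convexHull(c)); print(e); m=camera_model('wrist'); print(board(onz(m,*e[0],54)))
```

```text
[ 32.6 -58.6 180.9] [-1.43398885  0.18249363 -0.31765769]
((323.5859069824219, 225.6231231689453), (196.8880157470703, 199.9598388671875), 86.67179107666016)
[ 77.8 -59.1  32. ]
```

View pics/w2.png

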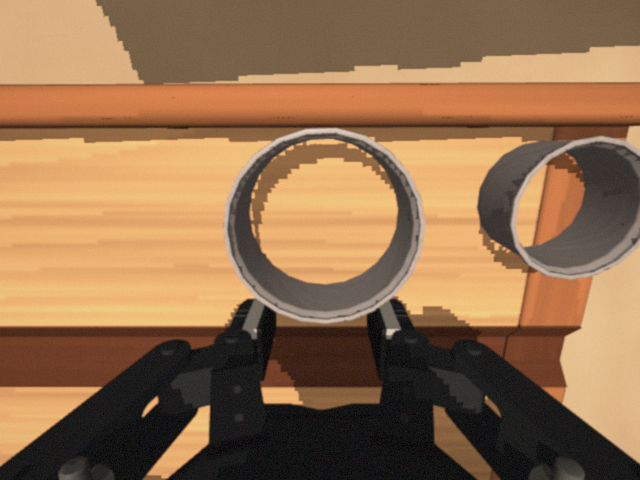

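The ring stands upright with its rim against the rail (row 128 against 126). It measures x = 77.8 mm and the push is blocked. Next I'll back off, rise and go above the pin.

step_arm --commands '[[[-5,0,0],0,0.5],[[-6,0,0],0,0.5],[[0,0,-20],0,0.5],[[0,0,-40],0,1.0],[[0,0,-40],0,1.0],[[-44,-16,0],0,1.0],[[-44,-16,0],0,1.0],[[-44,-16,0],0,1.0],[[0,0,0],0.03,1.0],[[0,0,0],0,1.0]]'

```text
clock: 7.42
eef_pos: [479.3, 60.3, 313.7]
tcp_rot: [-3.134, -0.035, -0.104]
contact_force: [0.8, 0.1, 0.7]
opening: 1.0
```

Run:
```python
from h import *
s=sense(); print(board(s['eef_pos']),s['eef_pos'],s['tcp_rot'],s['contact_force'],s['opening'])
f=grab_frame('wrist'); cv2.imwrite('pics/w3.png',f)
t=grab_frame('top'); cv2.imwrite('pics/t3.png',t)
cv2.imwrite('pics/v3.png',np.hstack([cv2.resize(f,(400,300)),cv2.resize(t[130:310,220:460],(400,300))]))
h=cv2.cvtColor(f,cv2.COLOR_BGR2HSV)
w0=cv2.cvtColor(cv2.imread('pics/w0.png'),cv2.COLOR_BGR2HSV)
for p in [(170,100),(150,100),(296,40),(318,450),(300,150),(320,200),(320,330),(220,150)]: print(p,w0[p])
```

```text
[-112.8   -8.8  291.7] [479.29225561  60.31537536 313.67639372] [-3.13436744 -0.03456045 -0.10444376] [0.81396525 0.08550525 0.6983058 ] 1.0001666353972956
(170, 100) [  9 155 112]
(150, 100) [  7 170  78]
(296, 40) [  9 166 114]
(318, 450) [  9 164  98]
(300, 150) [ 11 162 217]
(320, 200) [ 11 167 194]
(320, 330) [ 11 166 114]
(220, 150) [ 17 125 238]
```

View pics/v3.png

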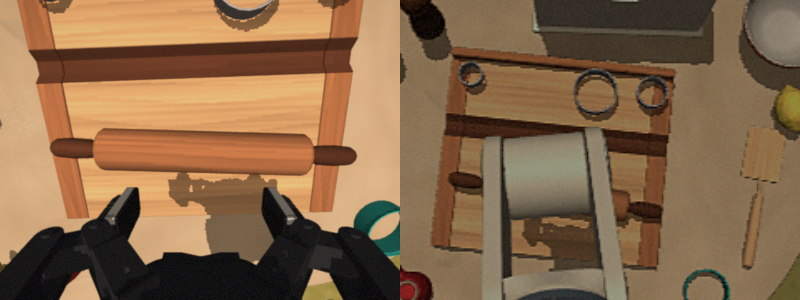

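The wrist view shows both handles clear, with tips at about (80,235) and (570,250). The top view shows the ring at the rail and the other cutters in place. I'll measure the pin numerically from the handles.

```bash
cat >> h.py <<'E'
def pin(f,m,z=47.,cam_lo=150):
    "pin pose in the board frame from the two dark handles: x, y, relative yaw"
    h=cv2.cvtColor(f,cv2.COLOR_BGR2HSV)
    k=((h[...,0]<15)&(h[...,1]>130)&(h[...,2]<150)&(h[...,2]>40)).astype('u1')
    k=cv2.morphologyEx(k,cv2.MORPH_OPEN,np.ones((5,5)))
    n,l,st,c=cv2.connectedComponentsWithStats(k)
    r=[]
    for i in range(1,n):
        x,y,w,hh,a=st[i]
        b=board(onz(m,*c[i],z))
        if a>300 and 35<w*1 and hh<w and abs(abs(b[1])-149)<45 and -140<b[0]<30: r.append((b,st[i].tolist(),c[i]))
    for b,s_,cc in r: print(b,s_,np.round(cc,1))
    if len(r)==2:
        a,b=sorted([q[0] for q in r],key=lambda q:q[1]); d=b-a
        print('PIN x %.1f y %.1f rel yaw %.3f len %.0f'%(*((a+b)/2)[:2],np.arctan2(-d[0],d[1]),np.hypot(*d[:2])))
def look():
    s=sense(); m=camera_model('wrist'); f=grab_frame('wrist'); pin(f,m)
    print('tcp',board(s['eef_pos']),np.round(s['tcp_rot'],3),np.round(s['contact_force'],1)); 
    R=cv2.Rodrigues(np.array([0,0,0.]))[0]
    from scipy.spatial.transform import Rotation as Ro
    print('tip(160)',board(s['eef_pos']+160*Ro.from_euler('xyz',s['tcp_rot']).as_matrix()[:,2])); return f
E
python3 - <<'E'
from h import *
f=look(); cv2.imwrite('pics/w3.png',f)
E
```

```text
[-95.2 144.7  25. ] [79, 220, 70, 34, 2075] [115.  236.5]
[-115.4 -164.4   25. ] [501, 232, 69, 34, 2017] [533.  248.5]
PIN x -105.3 y -9.9 rel yaw -0.065 len 310
tcp [-112.7   -9.1  291.1] [-3.135 -0.033 -0.105] [-0.2  0.4  0.4]
tip(160) [-107.3   -8.2  131.2]
```

step_arm --commands '[[[-6,0,25],0,1.0],[[0,0,25],0,1.0],[[0,0,20],0,1.0],[[0,0,0],0,1.0]]'

```text
clock: 8.07
eef_pos: [479.4, 59.6, 241.1]
tcp_rot: [-3.134, -0.035, -0.106]
contact_force: [-0.2, -0.3, 0.0]
opening: 1.001
```

Run:
```python
from h import *
f=look(); cv2.imwrite('pics/w4.png',f)
```

```text
[-95.2 144.1  25. ] [0, 249, 74, 48, 3128] [ 34.8 272.4]
[-114.8 -161.4   25. ] [574, 262, 66, 50, 2763] [608.  287.5]
PIN x -105.0 y -8.7 rel yaw -0.064 len 306
tcp [-112.6   -9.5  219.1] [-3.134 -0.035 -0.106] [-0.2 -0.3  0. ]
tip(160) [-106.9   -8.6   59.2]
```

step_arm --commands '[[[-7,0,3],0,1.0],[[0,0,3],0,1.0],[[0,0,0],0,1.0]]'

```text
clock: 8.5
eef_pos: [473.6, 60.4, 236.9]
tcp_rot: [-3.133, -0.039, -0.107]
contact_force: [-0.5, -0.4, 0.5]
opening: 1.0
```

step_arm --commands '[[[0,0,2],0,1.0],[[0,0,0],0,1.0]]'

```text
clock: 8.75
eef_pos: [473.9, 60.4, 235.3]
tcp_rot: [-3.133, -0.04, -0.106]
contact_force: [-0.2, 0.5, -0.3]
opening: 1.001
```

step_arm --commands '[[[0,0,2],0,1.0],[[0,0,0],0,1.0]]'

```text
clock: 9.0
eef_pos: [474.0, 60.5, 233.3]
tcp_rot: [-3.133, -0.041, -0.106]
contact_force: [-1.2, -0.6, 0.1]
opening: 0.999
```

step_arm --commands '[[[0,0,2],0,1.0],[[0,0,0],0,1.0]]'

```text
clock: 9.25
eef_pos: [475.0, 60.5, 232.1]
tcp_rot: [-3.133, -0.043, -0.106]
contact_force: [-0.5, -1.2, 3.4]
opening: 1.001
```

step_arm --commands '[[[0,0,2],0,1.0],[[0,0,0],0,1.0]]'

```text
clock: 9.5
eef_pos: [477.1, 60.2, 232.3]
tcp_rot: [-3.133, -0.049, -0.105]
contact_force: [-0.8, 0.2, -0.3]
opening: 1.0
```

step_arm --commands '[[[8,0,2],0,1.0],[[10,0,1],0,1.0],[[10,0,1],0,1.0]]'

```text
clock: 9.88
eef_pos: [507.6, 56.6, 232.4]
tcp_rot: [-3.134, -0.054, -0.103]
contact_force: [0.6, -0.5, 2.3]
opening: 1.002
```

Run:
```python
from h import *
f=look(); cv2.imwrite('pics/w5.png',f)
```

```text
[-77.3 141.   25. ] [0, 278, 69, 50, 3021] [ 31.2 302.7]
[ -96.5 -160.6   25. ] [582, 293, 58, 53, 2515] [612.5 319.8]
PIN x -86.9 y -9.8 rel yaw -0.064 len 302
tcp [-84.2 -10.7 210.4] [-3.134 -0.054 -0.103] [ 0.6 -0.5  2.3]
tip(160) [-75.5  -9.9  50.6]
```

step_arm --commands '[[[0,0,-12],0,1.0],[[-22,30,0],0,1.0],[[0,0,0],0,1.0],[[0,0,10],0,1.0],[[0,0,3],0,1.0],[[0,0,0],0,1.0]]'

```text
clock: 10.68
eef_pos: [484.4, 29.3, 231.5]
tcp_rot: [-3.134, -0.058, -0.101]
contact_force: [-1.7, -5.4, 10.4]
opening: 1.003
```

step_arm --commands '[[[8,0,1],-0.01,1.0],[[10,0,1],-0.02,1.0],[[10,0,1],-0.02,1.0],[[4,0,1],0,1.0]]'

```text
clock: 11.18
eef_pos: [521.0, 26.6, 231.9]
tcp_rot: [-3.141, -0.065, -0.045]
contact_force: [-1.5, -8.2, 14.1]
opening: 1.002
```

Run:
```python
from h import *
f=look(); cv2.imwrite('pics/w6.png',f)
pin(grab_frame('top'),camera_model('top'))
```

```text
[ -76.7 -168.3   25. ] [520, 299, 98, 55, 4012] [566.  329.2]
tcp [-68.9 -39.7 209.9] [-3.141 -0.065 -0.045] [-1.5 -8.2 14.1]
tip(160) [-58.5 -39.3  50.2]
```

step_arm --commands '[[[0,0,-25],0,1.0],[[-22,-15,-25],0,1.0],[[0,-15,-10],0,1.0],[[0,0,0],0,1.0]]'

```text
clock: 11.78
eef_pos: [497.3, 60.0, 290.3]
tcp_rot: [-3.14, -0.064, -0.046]
contact_force: [-0.3, 0.7, -1.2]
opening: 1.001
```

Run:
```python
from h import *
f=look(); cv2.imwrite('pics/w7.png',f)
```

```text
[-59.4 143.   25. ] [54, 198, 79, 39, 2597] [ 94.1 216.9]
[ -79.7 -167.9   25. ] [523, 237, 74, 38, 2317] [558.1 256.4]
PIN x -69.5 y -12.5 rel yaw -0.065 len 312
tcp [-94.8  -8.  268.3] [-3.14  -0.064 -0.046] [-0.3  0.7 -1.2]
tip(160) [-84.5  -7.5 108.6]
```

step_arm --commands '[[[2,0,20],0.07,1.0],[[0,0,20],0,1.0],[[0,0,16],0,1.0],[[0,0,2],0,1.0],[[0,0,0],0,1.0]]'

```text
clock: 12.45
eef_pos: [508.2, 58.5, 231.4]
tcp_rot: [-3.136, -0.072, -0.116]
contact_force: [0.4, -0.5, 7.1]
opening: 1.0
```

step_arm --commands '[[[10,0,1],0,1.0],[[10,0,1],0,1.0],[[9,0,1],0,1.0],[[0,0,-12],0,1.0],[[-22,0,-12],0,1.0],[[0,0,-20],0,1.0],[[0,0,0],0,1.0]]'

```text
clock: 13.32
eef_pos: [514.6, 56.3, 274.1]
tcp_rot: [-3.137, -0.075, -0.115]
contact_force: [0.8, -0.1, 0.4]
opening: 1.004
```

Run:
```python
from h import *
f=look(); cv2.imwrite('pics/w8.png',f)
```

```text
[-36.4 142.5  25. ] [32, 214, 80, 40, 2803] [ 73.4 233.3]
[ -56.8 -170.    25. ] [540, 223, 81, 40, 2758] [577.7 242.3]
PIN x -46.6 y -13.8 rel yaw -0.065 len 313
tcp [-77.3 -10.5 252.1] [-3.137 -0.075 -0.115] [ 0.8 -0.1  0.4]
tip(160) [-65.3 -10.3  92.6]
```

step_arm --commands '[[[5,0,20],0,1.0],[[0,0,20],0,1.0],[[0,0,3],0,1.0],[[0,0,0],0,1.0]]'

```text
clock: 13.88
eef_pos: [523.9, 55.3, 230.4]
tcp_rot: [-3.138, -0.077, -0.115]
contact_force: [-2.2, -1.0, 15.0]
opening: 1.002
```

step_arm --commands '[[[9,0,0],0,1.0],[[10,0,1],0,1.0],[[10,0,1],0,1.0],[[4,0,0],0,1.0],[[0,0,-12],0,1.0],[[-22,0,-12],0,1.0],[[0,0,-20],0,1.0],[[0,0,0],0,1.0]]'

```text
clock: 14.88
eef_pos: [531.7, 53.4, 274.6]
tcp_rot: [-3.139, -0.076, -0.113]
contact_force: [0.1, 0.1, 0.6]
opening: 1.0
```

Run:
```python
from h import *
f=look(); cv2.imwrite('pics/w9.png',f)
```

```text
[ -37.4 -170.9   25. ] [536, 220, 83, 40, 2799] [574.8 239.6]
tcp [-60.  -12.2 252.6] [-3.139 -0.076 -0.113] [0.1 0.1 0.6]
tip(160) [-47.8 -12.5  93.1]
```

step_arm --commands '[[[7,25,20],0,1.0],[[0,0,20],0,1.0],[[0,0,2],0,1.0],[[0,0,0],0,1.0],[[9,0,1],0,1.0],[[10,0,1],0,1.0],[[10,0,1],0,1.0],[[4,0,0],0,1.0],[[0,0,0],0,1.0]]'

```text
clock: 16.05
eef_pos: [573.6, 23.5, 231.4]
tcp_rot: [-3.141, -0.076, -0.111]
contact_force: [0.8, -0.2, 0.5]
opening: 0.997
```

Run:
```python
from h import *
f=look(); cv2.imwrite('pics/w10.png',f)
```

```text
[ -23.6 -126.7   25. ] [466, 316, 50, 11, 445] [489.8 320.6]
tcp [-16.3 -39.3 209.4] [-3.141 -0.076 -0.111] [ 0.8 -0.2  0.5]
tip(160) [ -4.1 -39.7  49.9]
```

View pics/w10.png

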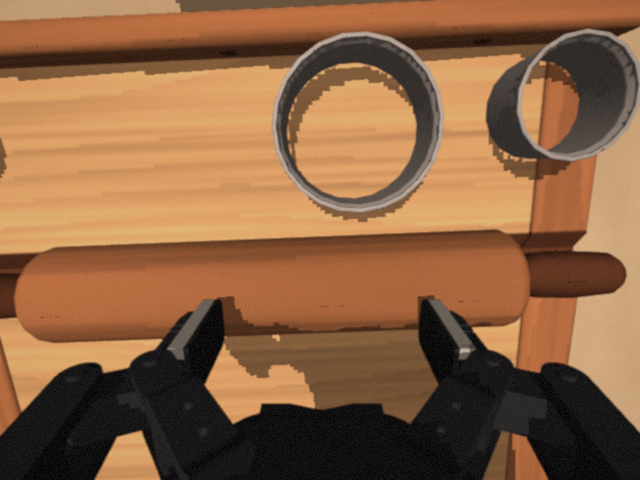

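The pin appears to lie in the groove: its edge slope is −0.035 and the groove's −0.04, and the ring is still at the rail. I'll lift away and check.

step_arm --commands '[[[0,0,-20],0,1.0],[[0,0,-40],0,1.0],[[-40,-25,-20],0,1.0],[[-40,0,0],0,1.0],[[-40,0,0],0,1.0],[[-40,0,0],0,1.0],[[-40,0,0],0,1.0],[[0,0,0],0,1.0]]'

```text
clock: 17.1
eef_pos: [361.2, 72.1, 295.8]
tcp_rot: [3.142, -0.068, -0.111]
contact_force: [0.0, 0.5, 0.1]
opening: 0.996
```

Run:
```python
from h import *
s=sense(); print(board(s['eef_pos']),s['contact_force'],s['clock'])
f=grab_frame('wrist');m=camera_model('wrist'); t=grab_frame('top'); d=grab_frame('side'); cv2.imwrite('pics/f_w.png',f); cv2.imwrite('pics/f_t.png',t); cv2.imwrite('pics/f_s.png',d)
a=cv2.resize(f,(400,300)); b=cv2.resize(t[130:310,220:460],(400,300),interpolation=cv2.INTER_CUBIC); c=cv2.resize(d[180:330,240:440],(400,300),interpolation=cv2.INTER_CUBIC)
cv2.imwrite('pics/fin.png',np.vstack([np.hstack([a,b]),np.hstack([c,c*0])]))
for mm,k,s_ in((m,'w',0),):
    print('seat proj',[np.round(proj(mm,G+np.array([-np.sin(YAW)*y,np.cos(YAW)*y,17.5]))) for y in(-178,178)])
```

```text
[-231.4   -4.8  273.8] [0.00253007 0.54816859 0.09800392] 17.1
seat proj [array([ 610., -132.]), array([-14., -99.])]
```

View pics/fin.png

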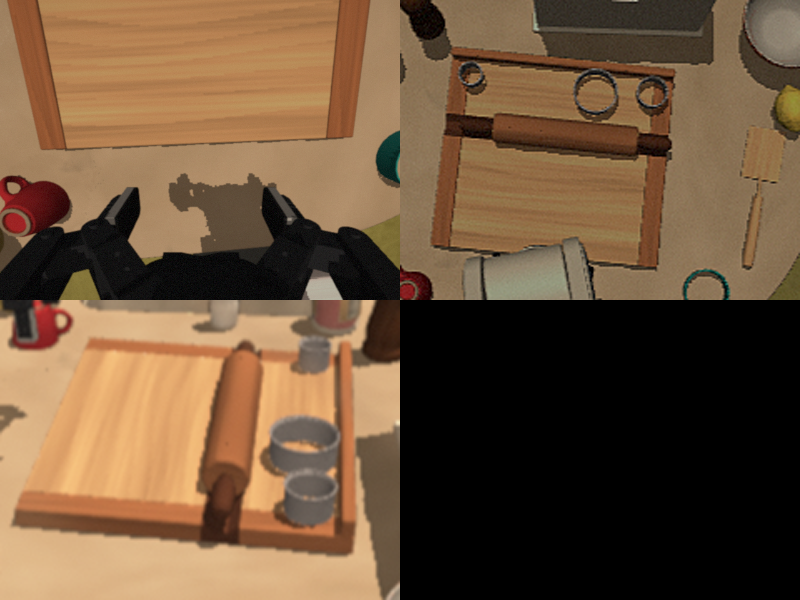

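The pin lies along the groove in both views, the ring stands at the rail, and the other cutters are undisturbed. One numeric check of seating before handing in.

Run:
```python
from h import *
t=cv2.imread('pics/f_t.png'); T=camera_model('top'); h=cv2.cvtColor(cv2.GaussianBlur(t,(3,3),0),cv2.COLOR_BGR2HSV)
k=np.zeros(t.shape[:2],'u1'); r=slice(192,228); k[r,280:360]=((h[r,280:360,1]>150)&(h[r,280:360,2]>75)).astype('u1')
n,l,st,c=cv2.connectedComponentsWithStats(k); i=1+np.argmax(st[1:,4]); print(st[i],c[i])
ys,xs=np.nonzero(l==i); cols=[x for x in range(288,354) if (xs==x).sum()>5]
P=np.array([board(onz(T,x,ys[xs==x].mean(),39.5)) for x in cols]); a=np.polyfit(P[:,1],P[:,0],1); print('slope',a[0],'x at mid',np.polyval(a,0))
print('thickness mm',np.mean([np.ptp([onz(T,x,ys[xs==x].min()-.5,39.5)[0],onz(T,x,ys[xs==x].max()+.5,39.5)[0]]) for x in cols]))
e=[board(onz(T,st[i][0]+d,c[i][1],39.5)) for d in(0,st[i][2])]; print('barrel y mid',(e[0]+e[1])[1]/2)
# height by stereo: pin end (barrel near end/handle tip) in top and side
g=np.array([[595,92],[652,94],[471,74]])
for u,v in g: print('ring',board(onz(T,220+(u-400)*.6,130+v*.6,54)))
S=camera_model('side')
# barrel silhouette centre in side view at mid pin: pixel prediction if seated vs on flat
d=cv2.imread('pics/f_s.png'); hs=cv2.cvtColor(cv2.GaussianBlur(d,(3,3),0),cv2.COLOR_BGR2HSV)
for y in(-70,-10,50,80):
    for z in(17.5,25):
        p=proj(S,G+np.array([-np.sin(YAW)*y,np.cos(YAW)*y,z])); print(y,z,np.round(p,1),end=' ')
    v=int(round(p[1])); row=hs[v,330:385]; m=np.nonzero((row[:,1]>140)&(row[:,2]>110))[0]+330; print('row',v,'barrel cols',m.min(),m.max())
```

```text
[ 280  198   80   23 1144] [319.49562937 208.82604895]
slope 0.0038367105301725084 x at mid 4.183435895409662
thickness mm 39.98919260903769
barrel y mid -18.10000000000001
ring [ 72.  -58.6  32. ]
ring [  77.9 -153.1   32. ]
ring [ 82.1 149.   32. ]
-70 17.5 [355.5 251.8] -70 25 [355.6 248.8] row 249 barrel cols 343 367
-10 17.5 [357.6 237.3] -10 25 [357.8 234.4] row 234 barrel cols 346 369
50 17.5 [359.6 224.1] 50 25 [359.7 221.2] row 221 barrel cols 349 370
80 17.5 [360.5 217.9] 80 25 [360.6 215.1] row 215 barrel cols 351 371
```

Run:
```python
from h import *
T=camera_model('top')
def ring(t,u,v,r):
    h=cv2.cvtColor(t,cv2.COLOR_BGR2HSV); k=np.zeros(t.shape[:2],'u1'); s=(slice(v-r,v+r),slice(u-r,u+r)); k[s]=(h[s][...,1]<75)
    n,l,st,c=cv2.connectedComponentsWithStats(k,connectivity=8); i=1+np.argmax(st[1:,4]); p=np.argwhere(l==i)[:,::-1].astype(np.float32)
    (e,d,_)=cv2.fitEllipse(cv2.convexHull(p)); print(np.round(e,1),np.round(d,1),board(onz(T,*e,54)))
t=cv2.imread('pics/f_t.png');o=cv2.imread('pics/top0.png')
for im,u,v,r in((o,334,213,17),(t,337,185,17),(o,372,186,13),(t,371,186,13),(o,263,174,11),(t,263,174,11)): ring(im,u,v,r)
f=grab_frame('side'); S=camera_model('side')
for bx in(72,79):
  for a in(0,np.pi): 
    b=np.array([bx+37.5*np.cos(a),-59]); X=G+np.array([np.cos(YAW)*b[0]-np.sin(YAW)*b[1],np.sin(YAW)*b[0]+np.cos(YAW)*b[1],32]); print(bx,proj(S,X))
h=cv2.cvtColor(f,cv2.COLOR_BGR2HSV); k=np.zeros(f.shape[:2],'u1'); k[232:272,370:415]=(h[232:272,370:415,1]<60); ys,xs=np.nonzero(k)
for v in range(236,262,3): q=xs[ys==v]; print(v,q.min() if len(q) else 0,q.max() if len(q) else 0,end=' | ')
```

```text
[334.  211.7] [26.6 27.6] [ -2.5 -57.4  32. ]
[336.8 184.2] [26.3 27.6] [ 74.9 -57.9  32. ]
[370.8 184.9] [18.4 20. ] [  82.  -151.7   32. ]
[370.8 184.8] [18.4 19.9] [  82.2 -151.7   32. ]
[262.  174.1] [14.4 16. ] [ 82.9 150.8  32. ]
[262.  174.1] [14.3 15.9] [ 82.8 150.8  32. ]
72 [408.11330001 247.03646151]
72 [372.42207499 244.42791264]
79 [411.46978434 247.28177541]
79 [375.73241752 244.66985419]
236 0 0 | 239 383 397 | 242 377 404 | 245 375 408 | 248 376 409 | 251 376 408 | 254 375 407 | 257 376 407 | 260 376 407 |
```

```bash
python3 -c "
from rig import *
print(sense()['clock'],sign_off())"
```

```text
the job is handed in; nothing more can be done
17.3 None
```

I pushed the round cutter back to the rail with both fingertips, then rolled the pin into the groove with five light strokes on its top. I handed the job in at 17.3 s; the hand-in reports no verdict.

**Pin:**
- The side view puts its axis within about 1 mm of the seated-in-groove prediction. In the top view it is parallel to the groove within about 0.004 rad, with mid length at about y = −18 mm.
- The top view put the axis at x = +4 mm. That mask caught only 40 of the 50 mm barrel width, so I trusted the side view.
- Half a turn was not measured directly. I infer it from the pin's travel of about 100 mm, with the finger moving roughly twice as far as the pin in the stroke I compared.
- The pin stayed about 0.065 rad askew while rolling, despite one attempt to correct it. The groove straightened it as it dropped in.

**Round cutter:** it stands upright. The views disagree a little on its position: x = 75 mm (top), about 76 mm (side) and 78 mm (wrist). The rail itself measured 4–5 mm short in the same frame, and the last push was largely blocked, so I take it to be against the rail.

**Everything else:** the other two cutters moved less than 0.3 mm by measurement. I saw nothing else on the worktop move, but did not measure it. The arm was clear of everything at hand-in.

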